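# Wind a shelf drive to its green mark with the right crank

## Robot

A 6-joint arm with a two-finger parallel gripper is mounted at the origin on the work surface. World frame = base frame: x ahead of the robot, y to its left, z up, the work surface at z = 0. Lengths are in m, angles in rad, forces in N, time in s.
With the tool pointing down it reaches from about 0.3 to 0.825 m from the base axis. Payload 5.4 kg.
Tool frame: the origin (TCP) lies midway between the tips of the shut fingers; the grasp point (between the pads) lies 19 mm behind it (ctrl.grip_point_offset is the distance from the TCP to the grasp point, in m); z points along the fingers, y is the direction in which the jaws open and shut (so a half turn about z gives the same grasp; the last joint's range is limited). The gripper opens to 92 mm and grips with 3 to 60 N. Pads are 20 mm wide; open, the fingers measure 128 mm over their backs; the gripper's body (75 mm by 189 mm) begins 69 mm behind the grasp point.
Start: joints at [0.975, 0.158, 1.597, -0, 1.386, -0.21], TCP at [0.216, 0.533, 0.215] pointing down, gripper open.
Joint ranges: [-2.91, 2.91], [-0.94, 2.29], [0.18, 2.7], [-1.29, 4.43], [0.17, 2.64], [-3, 3]. Speed limits (rad/s): [2.57, 2.57, 3.14, 3.14, 3.14, 3.14].

## Interface

Orientations are given as a unit quaternion [w, x, y, z].
In Python, from workcell import telemetry, cams, job, ctrl gives the robot as it stands.
- The arm moves only by the tool arm_command, never from a script. Its argument "series" is text: rows parted by semicolons, each of 6 numbers parted by spaces: the shift along the world's x, y, z in mm, then the turn, a rotation vector about the world's x, y, z in degrees. A call has exactly 8 rows; each row shifts and turns the commanded pose from where the row before left it; what a row does not reach is not made up. A row lasts 1/8 s, in which the tool goes at most 62.5 mm and 10.7 degrees, less where a joint would pass 70% of its speed; a pose out of reach is approached as far as the arm can. A call is refused whole if a number of a shift passes 62.5 or a number of a turn 10.7, either way. A call with a gripper value outside its range is refused whole. "grip" is the opening, from -1 (shut) to 1 (fully open), so that 0 is half open, set as the call begins (left out, the last holds). The fingers move at their own pace and stop on an object; "grip_force" is the grip in N (left out, the last holds). Time passes only in rows, so rows that do not move let the fingers close, or fill a call up. It gives the time, the measured TCP pose, the force and the opening at its end, in the units of the state.
- telemetry.get_state(): the state, without advancing time (a new reading comes with each control period).
- cams.snapshot(name): name is "side" or "top" or "wrist"; returns the picture (420x560x3 uint8, red, green, blue); there is no depth.
- cams.camera_params(name): a dict with "camera_matrix" (3x3 intrinsics, pixels), "dist" ([k1, k2, p1, p2, k3] as OpenCV has them; the pictures are not rectified), "xyz" and "orientation" of the camera in the world. Camera axes: x right, y down, z forward; pixel columns grow to the right and rows downward; lengths in m; the calibration is good to about 2 mm. A picture is of the moment at which its call begins: read the wrist's pose just before it. camera_params takes no time and is no camera call; for the wrist camera it gives the pose at the moment of the call.
- job.close_job(): hands the job in, once; it reports no verdict.
The state is a dict: "time": time; "qpos": joint angles; "qvel": joint speeds; "joint_torque": joint torques, N m; "tcp_pos": TCP position; "orientation": TCP orientation; "force": force on the tool from outside, world axes, zero at the start; "wrist_torque": the same for the moment, N m; "finger_gap": finger opening in m.
Only numpy, scipy, OpenCV 4.12 (cv2) and the standard library are available. Lean on these libraries where they do the work, as an engineer would, in place of code of your own. Each camera call takes 0.05 s, during which the arm holds its last target. There are 200 camera calls.

## Task

Take the crank with the orange grip, fit its square hub fully down onto the square shaft of the shelf drive unit, and wind it clockwise (seen from above), a bit more than one full turn, until the orange pointer stands over the green field of the scale. Leave the crank sitting on the shaft and let go; leave the crank with the black grip where it lies.

Things in the scene. Friction and masses are not known exactly. Their poses are not given: they have to be found in the camera images.
- crank_grip (a point): Centre of the upright orange grip of the right crank, 82 mm above the crank's underside. The round sleeve, 26 mm wide, 64 mm tall, spins on its vertical pin with light friction (0.05 N m), so the hand need not turn with the crank, yet the crank does not swing when carried. +x points along the level steel arm to the hub, z up. Arm top 36 mm below this point. Foot under the grip 24 mm wide. 250 g.
- crank_hub (a point): Centre of the underside of the same crank's blue hub, 90 mm from the grip's axis (+x of crank_grip) and 82 mm lower; same axes. Hub 43 mm square, 46 mm tall, sides along x and y; open below is a square socket, 27 mm wide, 40 mm deep. The crank starts standing on hub and foot on the bench.
- shaft_top (a point): Top of the upright steel square shaft on the black drive unit fixed to the bench; turns with it. 22 mm square, sides along x and y, 36 mm above its round collar; top 14 mm taper to 6 mm. Fully home, the hub rests on the collar, so the grip's centre is 46 mm above this point. Housing 110 mm square, top 12 mm below the collar's. The scale and pointer slide runs 225 mm out from it, under 45 mm tall.
- drive (a joint): Shaft angle, rad, growing clockwise from above; starts at 0.1 to 1.3. Each rad moves the orange pointer 10 mm away from the housing: over the middle of the green field (24 mm wide) at 9.0, its edges at 7.8 and 10.2, end stop 11.5. Stiff (0.15 N m, about 2 N at the grip); stays where left. The loose socket has up to about 0.5 rad of play before the shaft follows.
- spare_grip (a point): Centre of the upright black grip of the other crank: same sizes, but a round dark hub that does not fit. It stands on the bench; leave it alone. +x points from grip to hub.
Not all that is in view belongs to the job. Leave any red or yellow look-alike of the part that bears crank_grip alone.

How it is judged:
By the outcome, as a careful person would: the job done as asked, in the order asked, and still so for the second after the job is handed in, with the robot touching nothing.
It also fails if it takes over 59 s, if anything falls off the work surface, if the arm or the gripper's body presses on something with over 40 N, if the wrist force passes 120 N, or if a joint passes its speed limit or range.

## Working session

There is one attempt and no reset: what is moved stays moved. The work goes in short steps, Python scripts to look and compute and a tool call to move; the robot and the scene stay as the last step left them, time stands still between calls to the robot, and variables do not carry over. Pictures are saved under pics/ and viewed, about 8 in all and at most 12, crops included, and the job is handed in when it is done.

Besides the shell and the picture viewer there is one more tool, called after "Call:" as name(argument=value, ...) on one line, values as JSON. arm_command: Moves the arm, as the interface text tells. Its arguments: {"type":"object","properties":{"series":{"type":"string"},"grip":{"type":"number"},"grip_force":{"type":"number"}},"required":["series"]}

```bash
mkdir -p pics
cat > h.py <<'E'
import numpy as np, cv2
from scipy.spatial.transform import Rotation as R
from workcell import telemetry, cams, job, ctrl
def par(n):
    p=cams.camera_params(n); q=np.array(p["orientation"]).ravel()
    M=R.from_quat(q,scalar_first=True).as_matrix() if q.size==4 else q.reshape(3,3)
    return np.array(p["camera_matrix"]),np.array(p["dist"],float),np.array(p["xyz"]),M
def ray(P,uv):
    K,d,c,M=P
    u=cv2.undistortPoints(np.array([[uv]],float),K,d)[0,0]
    return c,M@np.array([u[0],u[1],1.])
def onz(P,uv,z):
    c,r=ray(P,uv); return c+r*(z-c[2])/r[2]
def proj(P,X):
    K,d,c,M=P
    rv=cv2.Rodrigues(M.T)[0]
    return cv2.projectPoints(np.atleast_2d(np.array(X,float)),rv,-M.T@c,K,d)[0][:,0]
def snap(n,f=None):
    P=par(n); im=cams.snapshot(n)
    if f: cv2.imwrite("pics/"+f,im[:,:,::-1])
    return P,im
E
python3 - <<'E'
from h import *
for n in("top","side"):
    P,im=snap(n,n+"0.png"); np.save("pics/"+n+"0.npy",im)
    print(n,P[2].round(3),P[3][:,2].round(2),P[0][0,0])
a=cv2.imread("pics/top0.png");b=cv2.imread("pics/side0.png")
s=telemetry.get_state();print(s["time"],s["finger_gap"],s["orientation"],s["force"])
E
```

```text
top [0.314 0.067 1.361] [ 0.13 -0.   -0.99] 474.839558243888
side [ 0.095 -0.513  0.928] [ 0.34  0.53 -0.78] 433.1057680571642
0.1 0.09176230041716249 [-3.29071344e-04  1.91723055e-01  9.81448704e-01 -7.77410239e-04] [ 0.05697919  0.02735489 -0.02013159]
```

View pics/top0.png

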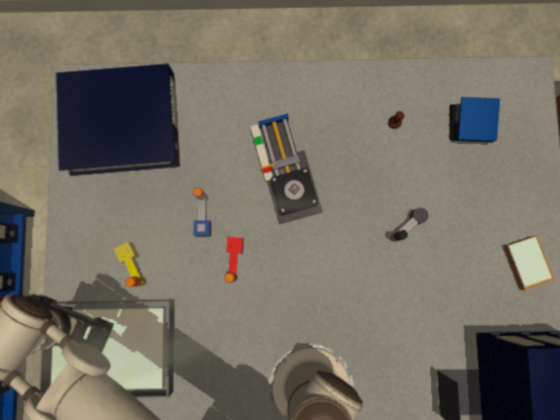

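View pics/side0.png

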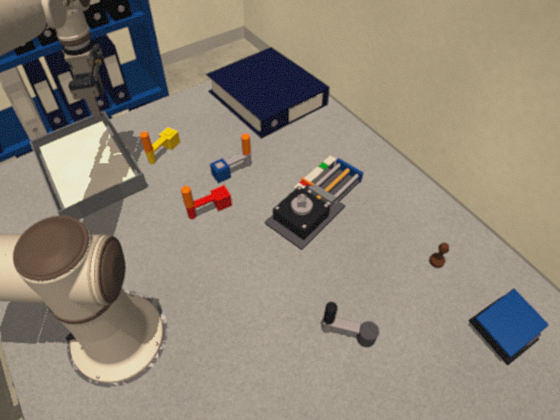

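Top view: the candidates are the orange grips at (198,192) (steel arm, blue hub at (202,228)), (132,282) (yellow crank) and (231,277) (red crank), plus the black-gripped spare at (400,236). By the description the target is the one with the blue hub. The drive shaft is at (294,189), and the scale runs up to (275,120). In the side view the target grip is at (246,145), its hub at (221,169) and the shaft at (302,203).

```bash
cat > m.py <<'E'
from h import *
P={n:par(n) for n in("top","side")}; I={n:np.load(f"pics/{n}0.npy") for n in P}
def blob(n,lo,hi,box):
    hsv=cv2.cvtColor(I[n],cv2.COLOR_RGB2HSV); m=cv2.inRange(hsv,lo,hi); z=np.zeros_like(m); x0,y0,x1,y1=box
    z[y0:y1,x0:x1]=m[y0:y1,x0:x1]; c=max(cv2.findContours(z,0,1)[0],key=cv2.contourArea)
    return c
def tri(a,b):
    c1,r1=ray(P["top"],a);c2,r2=ray(P["side"],b)
    r1/=np.linalg.norm(r1);r2/=np.linalg.norm(r2)
    s=np.linalg.lstsq(np.c_[r1,-r2],c2-c1,rcond=None)[0]
    p,q=c1+s[0]*r1,c2+s[1]*r2; return (p+q)/2,np.linalg.norm(p-q)
O=((5,120,100),(18,255,255)); B=((105,100,40),(125,255,255))
og=blob("top",*O,(180,175,215,215)); os=blob("side",*O,(235,125,260,165))
bh=blob("top",*B,(185,212,220,245)); bs=blob("side",*B,(205,152,237,185))
f=lambda c:cv2.minAreaRect(c)
for c in(og,os,bh,bs): print(f(c),cv2.boundingRect(c))
mo=lambda c:(lambda m:np.array([m["m10"],m["m01"]])/m["m00"])(cv2.moments(c))
print("grip",tri(mo(og),mo(os)),"hub",tri(mo(bh),mo(bs)))
print("grip@.1",onz(P["top"],mo(og),.095),"hub@46",onz(P["top"],mo(bh),.04))
print("shaft",tri((294,188.5),(302,203)))
E
python3 m.py
python3 - <<'E'
import cv2,numpy as np
a=cv2.imread("pics/top0.png")[105:230,185:335];b=cv2.imread("pics/side0.png")[125:250,200:370]
a=cv2.resize(a,None,fx=2.4*1,fy=2.4,interpolation=2);b=cv2.resize(b,None,fx=2.4,fy=2.4,interpolation=2)
cv2.imwrite("pics/crop1.png",np.hstack([a,b]))
E
```

```text
((197.40000915527344, 191.8000030517578), (9.838699340820312, 8.9442720413208), 63.43495178222656) (193, 187, 11, 10)
((245.439697265625, 143.53501892089844), (21.2086181640625, 8.171555519104004), 86.42366790771484) (241, 133, 10, 22)
((201.0, 228.0), (14.0, 14.0), 90.0) (194, 221, 15, 15)
((220.5, 170.0), (20.055095672607422, 17.64105796813965), 68.19859313964844) (211, 159, 19, 23)
grip (array([0.53679204, 0.29868161, 0.07832905]), np.float64(0.0070892041653603565)) hub (array([0.44490233, 0.29762071, 0.02247994]), np.float64(0.0036419021037656994))
grip@.1 [0.53714026 0.29432732 0.095     ] hub@46 [0.44486098 0.29394817 0.04      ]
shaft (array([0.54329911, 0.03442261, 0.07059877]), np.float64(0.0047933911931561405))
```

View pics/crop1.png

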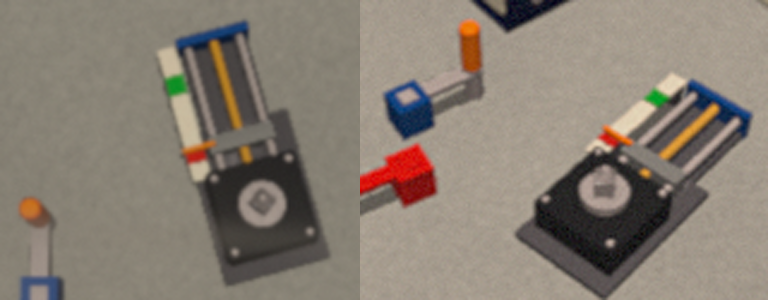

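The crop confirms the choice: steel arm, square blue hub, upright orange grip, with no red or yellow. Shaft square with its collar on the black housing, orange pointer on the red end of the scale. I'll go above the grip with the jaws along the crank arm.

Call:
arm_command(series="40 -30 0 0 0 -8.5;40 -30 0 0 0 -8.5;40 -30 0 0 0 -8.5;40 -30 0 0 0 -8.5;40 -30 0 0 0 -8.5;40 -30 0 0 0 -8.5;40 -30 0 0 0 -8.5;41 -30 0 0 0 -8.5", grip=1, grip_force=30)

```text
time: 1.1
tcp_pos: [0.5383, 0.2915, 0.2141]
orientation: [-0.0, 0.71, 0.705, -0.0]
force: [0.1, -0.1, 0.1]
finger_gap: 0.0919
```

Run:
```python
from h import *
s=telemetry.get_state();print(s["tcp_pos"],s["orientation"],s["qpos"])
P,im=snap("wrist","w1.png");print(P[2],P[3])
O=((5,120,100),(18,255,255)); B=((105,100,40),(125,255,255))
hsv=cv2.cvtColor(im,cv2.COLOR_RGB2HSV)
for n,c,z in(("o",O,.114),("b",B,.046)):
    for k in cv2.findContours(cv2.inRange(hsv,*c),0,1)[0]:
        if cv2.contourArea(k)>150:
            r=cv2.minAreaRect(k);print(n,r,onz(P,r[0],z))
```

```text
[0.53827475 0.29148364 0.21411608] [-2.48276054e-04  7.09519068e-01  7.04686116e-01 -3.30320346e-04] [2.99085574e-01 2.54382134e-01 1.48689144e+00 1.34945685e-04
 1.40113475e+00 3.05897575e-01]
[0.53908747 0.36830212 0.38467233] [[ 9.99968838e-01 -7.61558571e-03 -2.07996880e-03]
 [-7.89393248e-03 -9.61356879e-01 -2.75192001e-01]
 [ 9.61559554e-05  2.75199844e-01 -9.61387038e-01]]
o ((50.33783721923828, 276.9729919433594), (24.993244171142578, 64.74993133544922), 54.46232223510742) [0.32881058 0.22779062 0.114     ]
o ((267.0, 197.5), (39.0, 28.0), 90.0) [0.53393147 0.30269321 0.114     ]
o ((16.0, 14.0), (28.0, 32.0), 90.0) [0.34074295 0.45132229 0.114     ]
b ((186.0, 185.5), (45.0, 48.0), 90.0) [0.44737758 0.29995817 0.046     ]
b ((463.99993896484375, 58.99999237060547), (117.99998474121094, 189.99996948242188), 90.0) [0.72690663 0.42445938 0.046     ]
b ((355.8863525390625, 57.179115295410156), (114.93914794921875, 15.616582870483398), 85.27986145019531) [0.61969943 0.42440246 0.046     ]
```

View pics/w1.png

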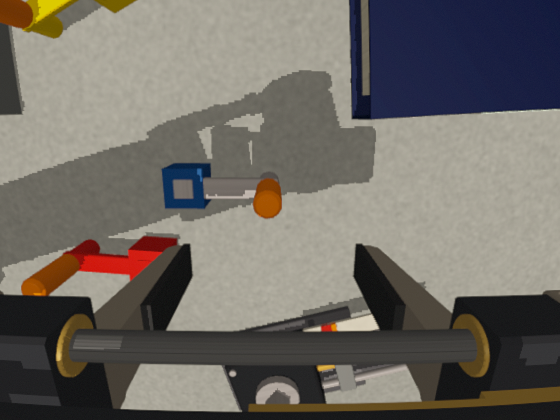

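Wrist view: target grip with its top disc at about (267,204), hub top at about (183,188). Red crank lower left, yellow top left, drive at the bottom.

Run:
```python
from h import *
P=par("wrist");print(P[0][0,0],onz(P,(267.5,203.5),.114),onz(P,(183,188),.046),onz(P,(272,180),.012))
for X in([.537,.293,.114],[.537,.293,.05],[.447,.293,.046]):print(proj(P,X))
im=cv2.imread("pics/w1.png");hsv=cv2.cvtColor(im,cv2.COLOR_BGR2HSV)
m=cv2.inRange(hsv,(5,120,100),(18,255,255))[150:240,240:300]
k=max(cv2.findContours(m,0,1)[0],key=cv2.contourArea);print(cv2.boundingRect(k))
print([(150+i,240+np.where(r)[0].min(),240+np.where(r)[0].max()) for i,r in enumerate(m) if r.any()][::3])
```

```text
328.3375707619496 [0.5393023  0.29286257 0.114     ] [0.44935564 0.29343704 0.046     ] [0.54336419 0.29372394 0.012     ]
[[264.79265185 203.39138484]]
[[265.96391219 187.63834347]]
[[180.82765406 188.44967988]]
(13, 28, 29, 40)
[(178, np.int64(265), np.int64(272)), (181, np.int64(260), np.int64(276)), (184, np.int64(258), np.int64(278)), (187, np.int64(257), np.int64(280)), (190, np.int64(256), np.int64(280)), (193, np.int64(256), np.int64(280)), (196, np.int64(255), np.int64(280)), (199, np.int64(254), np.int64(281)), (202, np.int64(253), np.int64(281)), (205, np.int64(253), np.int64(281)), (208, np.int64(254), np.int64(281)), (211, np.int64(255), np.int64(279)), (214, np.int64(258), np.int64(276)), (217, np.int64(263), np.int64(272))]
```

Grip at (0.539, 0.293), hub at (0.449, 0.293): 90 mm apart as specified, so the arm points along −x. Descend and grip.

Call:
arm_command(series="0.5 1 -30 0 0 0;0.5 0.5 -35 0 0 0;0 0 -35 0 0 0;0 0 -30 0 0 0;0 0 -21 0 0 0;0 0 0 0 0 0;0 0 0 0 0 0;0 0 0 0 0 0")

```text
time: 2.15
tcp_pos: [0.5395, 0.2946, 0.0652]
orientation: [0.001, 0.708, 0.706, 0.001]
force: [-0.5, 0.1, 1.2]
finger_gap: 0.0919
```

Call:
arm_command(series="0 0 0 0 0 0;0 0 0 0 0 0;0 0 0 0 0 0;0 0 0 0 0 0;0 0 0 0 0 0;0 0 0 0 0 0;0 0 0 0 0 0;0 0 0 0 0 0", grip=-1, grip_force=40)

```text
time: 3.15
tcp_pos: [0.538, 0.2942, 0.0635]
orientation: [-0.0, 0.708, 0.706, -0.0]
force: [-2.3, 0.3, 1.2]
finger_gap: 0.0246
```

Gripped (gap 24.6 mm). Lift, then carry to a viewing place near the shaft.

Call:
arm_command(series="0 0 15 0 0 0;0 0 35 0 0 0;0 0 40 0 0 0;0 0 40 0 0 0;0 -10 20 0 0 0;0 -20 0 0 0 0;0 -30 0 0 0 0;0 -35 0 0 0 0")

```text
time: 4.15
tcp_pos: [0.5369, 0.197, 0.2109]
orientation: [-0.001, 0.708, 0.706, -0.002]
force: [0.8, 0.6, -3.2]
finger_gap: 0.0252
```

Call:
arm_command(series="0 -38 0 0 0 0;0 -38 0 0 0 0;0 -38 0 0 0 0;5 -38 0 0 0 0;5 -38 0 0 0 0;5 -35 0 0 0 0;5 -25 0 0 0 0;0 -10 0 0 0 0")

```text
time: 5.15
tcp_pos: [0.5568, -0.0626, 0.2113]
orientation: [-0.002, 0.709, 0.706, -0.001]
force: [0.1, -0.1, -2.7]
finger_gap: 0.0251
```

Run:
```python
from h import *
s=telemetry.get_state();print(s["tcp_pos"],s["orientation"],s["force"],s["finger_gap"])
P,im=snap("wrist","w2.png");np.savez("pics/w2.npz",K=P[0],d=P[1],c=P[2],M=P[3]);print(P[2])
```

```text
[ 0.55681489 -0.06263013  0.21128289] [-0.00165218  0.70865975  0.7055478  -0.00096828] [ 0.11473398 -0.13466847 -2.68683061] 0.025142345134821335
[0.55795965 0.01395067 0.38193531]
```

View pics/w2.png

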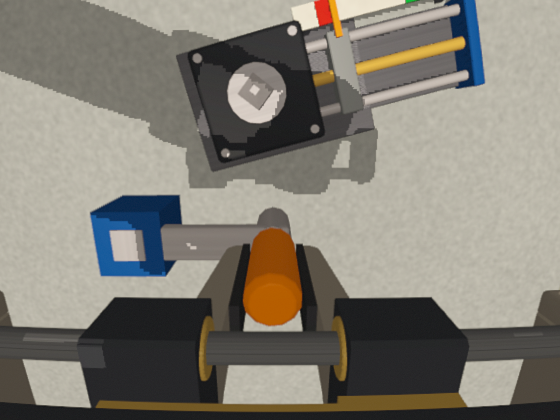

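Crank held level with its arm toward −x, hub top at (127,245). Shaft at about (257,91), collar around it. Crop for the shaft's corners and height.

Run:
```python
import cv2
a=cv2.imread("pics/w2.png")[55:130,215:300];cv2.imwrite("pics/w2c.png",cv2.resize(a,None,fx=8,fy=8,interpolation=cv2.INTER_CUBIC))
```

```text
(no output)
```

View pics/w2c.png

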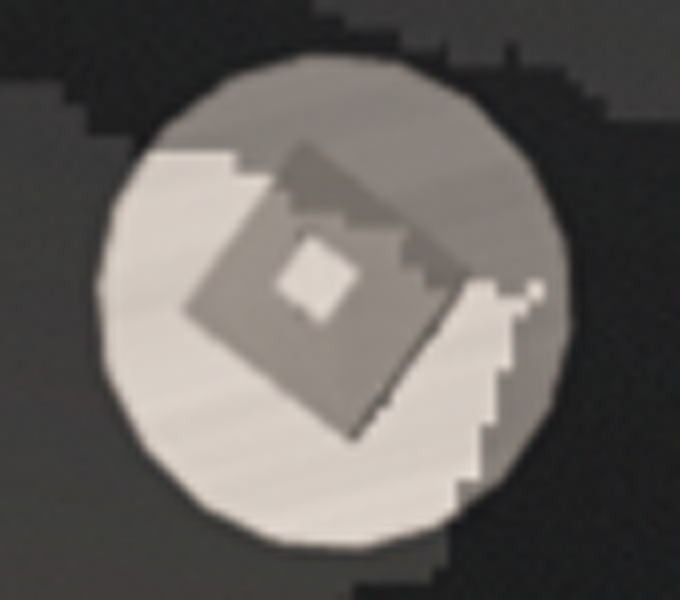

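Run:
```python
from h import *
z=np.load("pics/w2.npz");W=(z["K"],z["d"],z["c"],z["M"]);T=par("top");S=par("side")
f=lambda x,y:(215+x/8-.44,55+y/8-.44)
obs=[(W,f(317,279)),(T,(294.2,189.2)),(S,(301.7,201.2))]
def ls(o):
    A=np.zeros((3,3));b=np.zeros(3)
    for P,u in o:
        c,r=ray(P,u);r/=np.linalg.norm(r);Q=np.eye(3)-np.outer(r,r);A+=Q;b+=Q@c
    return np.linalg.solve(A,b)
X=ls(obs);print(X,[ (proj(P,X)[0]-u).round(1) for P,u in obs]);print(ls([obs[0],obs[2]]),ls([obs[0],obs[1]]))
cs=[f(*c) for c in((303,140),(470,275),(352,440),(185,305))]
for zt in(.09,.1,.11,.12,.13):
    p=np.array([onz(W,c,zt-.014)[:2] for c in cs]);e=np.roll(p,-1,0)-p
    print(zt,onz(W,obs[0][1],zt)[:2],p.mean(0),np.linalg.norm(e,axis=1).round(4),np.degrees(np.arctan2(e[:,1],e[:,0])).round(1)%90)
# scene: housing top corners guess
im=cv2.imread("pics/w2.png")
# held crank
print("hub",onz(W,(127,245),.046+.148),"grip",onz(W,(272,299),.114+.148))
```

```text
[0.54113921 0.03570093 0.0782437 ] [array([-0.,  3.]), array([-1. ,  0.4]), array([ 0.4, -0.2])]
[0.54134876 0.03814907 0.07483586] [0.54096015 0.03530365 0.09002833]
0.09 [0.54184823 0.03728335] [0.5422143  0.03715155] [0.0231 0.022  0.0234 0.0218] [51.9 52.8 51.4 52. ]
0.1 [0.54240012 0.03648411] [0.54272897 0.03639319] [0.0223 0.0213 0.0226 0.0211] [51.9 52.8 51.4 52. ]
0.11 [0.542952   0.03568487] [0.54324363 0.03563483] [0.0216 0.0206 0.0219 0.0203] [51.9 52.8 51.4 52. ]
0.12 [0.54350388 0.03488563] [0.54375829 0.03487647] [0.0208 0.0198 0.0211 0.0196] [51.9 52.8 51.4 52. ]
0.13 [0.54405577 0.03408638] [0.54427295 0.03411812] [0.0201 0.0191 0.0203 0.0189] [51.9 52.8 51.4 52. ]
hub [ 0.46647939 -0.06124966  0.194     ] grip [ 0.55702477 -0.05808832  0.262     ]
```

Shaft at (0.542, 0.037), top z ≈ 0.09–0.10, its sides at 52° ≡ −38°. Turn the crank by −38° so the grip goes to (0.613, −0.018).

Call:
arm_command(series="7 5.5 0 0 0 -4.8;7 5.5 0 0 0 -4.8;7 5.5 0 0 0 -4.8;7 5.5 0 0 0 -4.8;7 5.5 0 0 0 -4.8;7 5.5 0 0 0 -4.8;7 5.5 0 0 0 -4.8;7 6 0 0 0 -4.8")

```text
time: 6.2
tcp_pos: [0.6136, -0.0153, 0.2124]
orientation: [-0.001, 0.901, 0.434, -0.001]
force: [-0.3, -0.5, -3.1]
finger_gap: 0.0251
```

Run:
```python
from h import *
s=telemetry.get_state();t=s["tcp_pos"];print(t,s["orientation"],s["qpos"])
y=R.from_quat(s["orientation"],scalar_first=True).as_matrix()[:,1];print("jaw yaw",np.degrees(np.arctan2(y[1],y[0])))
P,im=snap("wrist","w3.png");T,it=snap("top","t3.png");S,si=snap("side","s3.png")
for n,p,i in(("w",P,im),("t",T,it),("s",S,si)):
    print(n,proj(p,[[.542,.037,t[2]-.017],[.542,.037,.098],[t[0]-.071,t[1]+.055,t[2]-.017]]).round(1).tolist())
a=im[110:330,0:300];b=it[120:240,220:340];c=si[110:250,230:390]
r=lambda q:cv2.resize(q,(390,290),interpolation=2)
cv2.imwrite("pics/c3.png",np.vstack([np.hstack([r(a),r(c)])])[:,:,::-1])
```

```text
[ 0.61358161 -0.01531022  0.21244951] [-6.82522584e-04  9.01131327e-01  4.33544900e-01 -8.27994447e-04] [-2.21582818e-01  2.60788975e-01  1.48254627e+00  4.22043857e-05
  1.40040309e+00  4.52359951e-01]
jaw yaw -38.614539118112994
w [[129.8, 253.0], [174.3, 210.4], [127.4, 249.4]]
t [[293.7, 181.0], [292.9, 188.0], [292.6, 180.8]]
s [[304.2, 168.5], [302.4, 195.5], [303.7, 167.7]]
```

View pics/c3.png

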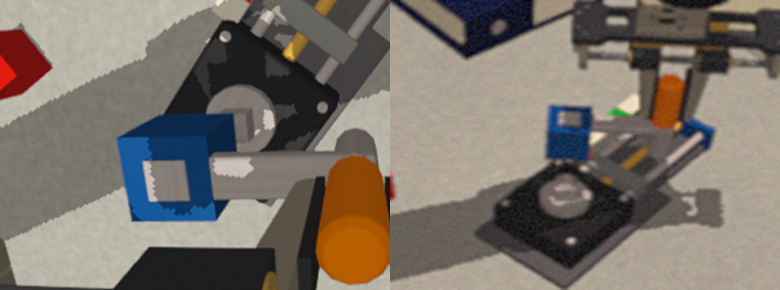

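Hub sits over the drive and is aligned with it. It reads about (2, 5) mm past the shaft. Correct and lower the first part.

Call:
arm_command(series="-1 -2 0 0 0 0;-1 -3 -10 0 0 0;0 0 -10 0 0 0;0 0 -10 0 0 0;0 0 -10 0 0 0;0 0 -10 0 0 0;0 0 -5 0 0 0;0 0 0 0 0 0")

```text
time: 7.35
tcp_pos: [0.6122, -0.0212, 0.1581]
orientation: [-0.0, 0.901, 0.434, -0.0]
force: [-0.9, -0.9, -1.9]
finger_gap: 0.0254
```

Call:
arm_command(series="0 0 -2 0 0 0;0 0 -2 0 0 0;0 0 -2 0 0 0;0 0 -2 0 0 0;0 0 -2 0 0 0;0 0 -2 0 0 0;0 0 0 0 0 0;0 0 0 0 0 0")

```text
time: 8.35
tcp_pos: [0.6124, -0.0213, 0.1467]
orientation: [0.0, 0.901, 0.434, 0.0]
force: [0.2, 0.5, -2.2]
finger_gap: 0.0252
```

Run:
```python
from h import *
s=telemetry.get_state();t=s["tcp_pos"];print(t,s["force"],s["wrist_torque"])
P,im=snap("wrist","w4.png");S,si=snap("side","s4.png")
zt=t[2]-.0175
print(proj(P,[[t[0]-.0703,t[1]+.0562,zt],[.542,.0365,zt]]),"side",proj(S,[[t[0]-.0703,t[1]+.0562,zt],[.542,.0365,zt]]))
r=lambda q:cv2.resize(q,(390,290),interpolation=2)
cv2.imwrite("pics/c4.png",np.hstack([r(im[110:330,0:300]),r(si[130:250,230:390])])[:,:,::-1])
```

```text
[ 0.61241199 -0.02129131  0.14665786] [ 0.1971104   0.4899128  -2.19723571] [-0.20611181 -0.01377567 -0.03714923]
[[126.88464183 246.8860044 ]
 [124.9523463  245.11879789]] side [[303.47716746 187.77555111]
 [303.05782094 187.39245954]]
```

View pics/c4.png

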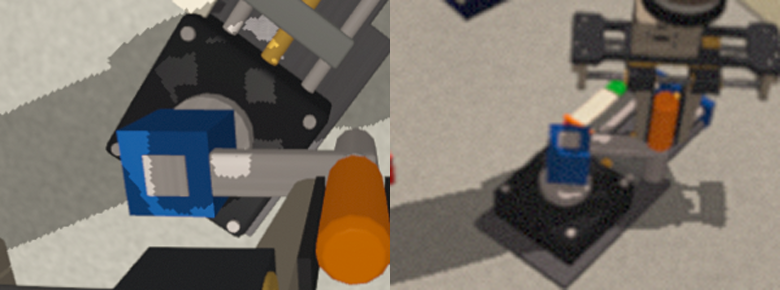

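No contact yet (underside ≈ 83 mm) and the hub is centred over the collar. Keep lowering gently.

Call:
arm_command(series="0 0 -2 0 0 0;0 0 -2 0 0 0;0 0 -2 0 0 0;0 0 -2 0 0 0;0 0 -2 0 0 0;0 0 -2 0 0 0;0 0 -2 0 0 0;0 0 0 0 0 0")

```text
time: 9.45
tcp_pos: [0.6122, -0.0212, 0.1323]
orientation: [-0.0, 0.901, 0.434, -0.0]
force: [-0.1, 0.2, -2.5]
finger_gap: 0.0249
```

Call:
arm_command(series="0 0 -2 0 0 0;0 0 -2 0 0 0;0 0 -1.5 0 0 0;0 0 -1.5 0 0 0;0 0 -1.5 0 0 0;0 0 -1.5 0 0 0;0 0 0 0 0 0;0 0 0 0 0 0")

```text
time: 10.45
tcp_pos: [0.615, -0.0219, 0.1279]
orientation: [0.002, 0.901, 0.434, 0.003]
force: [-1.4, -0.5, 16.9]
finger_gap: 0.0255
```

Run:
```python
from h import *
s=telemetry.get_state();t=s["tcp_pos"];print(t,s["force"],s["wrist_torque"])
P,im=snap("wrist","w5.png");S,si=snap("side","s5.png")
r=lambda q:cv2.resize(q,(390,390),interpolation=2)
cv2.imwrite("pics/c5.png",np.hstack([r(im[150:280,70:200]),r(si[160:230,265:335])])[:,:,::-1])
```

```text
[ 0.61501597 -0.02192149  0.12789292] [-1.37286906 -0.46498279 16.93876757] [0.56413    1.55639694 0.08513597]
```

View pics/c5.png

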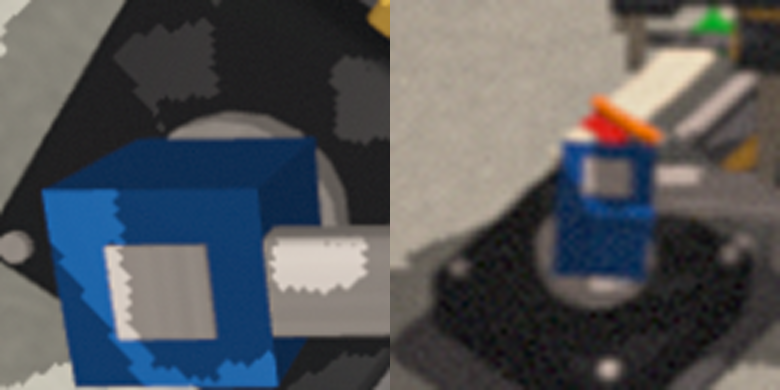

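Run:
```python
from h import *
from scipy.optimize import least_squares
z=np.load("pics/w2.npz");W=(z["K"],z["d"],z["c"],z["M"]);T=par("top");S=par("side")
# collar ellipse in s0 from threshold, housing dark
si=np.load("pics/side0.npy");g=cv2.cvtColor(si,cv2.COLOR_RGB2GRAY)
def coll(img,box,th):
    g=cv2.cvtColor(img,cv2.COLOR_RGB2GRAY);x0,y0,x1,y1=box
    m=(g[y0:y1,x0:x1]>th).astype(np.uint8)
    n,l,st,ce=cv2.connectedComponentsWithStats(m);i=1+np.argmin(np.hypot(*(ce[1:]-[(x1-x0)/2,(y1-y0)/2]).T) - .02*st[1:,4])
    k=cv2.convexHull(np.argwhere(l==i)[:,::-1].astype(np.float32));e=cv2.fitEllipse(k);return (np.array(e[0])+[x0,y0],e[1],st[i])
w=cv2.imread("pics/w2.png")[:,:,::-1]
for n,img,box in(("w",w,(222,55,292,130)),("s",si,(285,185,320,220)),("t",np.load("pics/top0.npy"),(280,175,308,203))):
    for th in(70,85,100):print(n,th,coll(img,box,th))
f=lambda x,y:np.array((215+x/8-.44,55+y/8-.44))
ob=[(W,f(317,279),0),(W,f(335,302),.036),(S,np.array((302.1,204.2)),.036),(T,np.array((294.6,190.4)),.036)]
r=least_squares(lambda X:np.concatenate([proj(P,X-[0,0,d])[0]-u for P,u,d in ob]),[.542,.037,.09]);print(r.x,r.fun.round(1))
# width of collar in wrist => diameter vs z
for zc in(.045,.055,.065):
    a,b=[onz(W,f(*c),zc) for c in((97,300),(572,305))];print(zc,np.linalg.norm(a-b),onz(W,f(335,302),zc))
# hub bottom edge in w5
P=par("wrist");q=lambda x,y:(70+x/3-.33,150+y/3-.33)
for zc in(.05,.06,.07,.08):
    a,b=[onz(P,q(*c),zc) for c in((145,140),(315,137))];print("edge",zc,np.linalg.norm(a-b))
    m=.5*(a+b)
s=telemetry.get_state()["tcp_pos"]
for u in(.046,.056,.064,.07):
    hub=np.array([s[0]-.0703,s[1]+.0562]);ang=np.radians(-38.6);ex=np.array([np.cos(ang),np.sin(ang)]);ey=np.array([-ex[1],ex[0]])
    print(u,[((proj(P,[*(hub+.0215*(i*ex+ey)),u])[0]-[70,150])*3).round() for i in(-1,1)], ((proj(S,[*(hub-.0215*ey),u])[0]-[265,160])*5.57).round())
```

```text
w 70 (array([256.04727554,  92.50220108]), (59.514530181884766, 62.1041145324707), array([   5,    7,   59,   62, 2904], dtype=int32))
w 85 (array([256.12384033,  92.47710419]), (58.934661865234375, 61.60435485839844), array([   5,    7,   59,   62, 2868], dtype=int32))
w 100 (array([256.10474396,  92.492836  ]), (58.60251235961914, 61.2413330078125), array([   5,    7,   59,   62, 2825], dtype=int32))
s 70 (array([301.40830803, 203.96990395]), (20.991962432861328, 21.668197631835938), array([  6,   8,  22,  22, 355], dtype=int32))
s 85 (array([301.46850014, 204.09654236]), (20.00082778930664, 21.027738571166992), array([  6,   9,  22,  21, 333], dtype=int32))
s 100 (array([301.45955086, 203.7530899 ]), (18.604341506958008, 20.709239959716797), array([  6,   9,  22,  20, 286], dtype=int32))
t 70 (array([293.77893925, 189.6060276 ]), (20.305078506469727, 20.682600021362305), array([  4,   5,  21,  20, 338], dtype=int32))
t 85 (array([293.78435802, 189.52407169]), (19.71507453918457, 19.857419967651367), array([  4,   5,  20,  20, 318], dtype=int32))
t 100 (array([293.82872295, 189.51989841]), (18.916133880615234, 19.070478439331055), array([  5,   5,  19,  20, 260], dtype=int32))
[0.54236544 0.03639564 0.10012093] [-0.   0.1 -0.1  0.5 -0.  -0.1 -1.7 -0.4]
0.045 0.05792379046077938 [0.54150982 0.03818437 0.045     ]
0.055 0.05620465361054308 [0.54199804 0.03746513 0.055     ]
0.065 0.054485516760306774 [0.54248626 0.03674589 0.065     ]
edge 0.05 0.04509102378756562
edge 0.06 0.04327800139174386
edge 0.07 0.0414649789959221
edge 0.08 0.03965195660010043
0.046 [array([181., 124.]), array([342., 123.])] [209. 307.]
0.056 [array([165., 132.]), array([332., 132.])] [210. 294.]
0.064 [array([152., 140.]), array([324., 139.])] [211. 283.]
0.07 [array([141., 145.]), array([317., 145.])] [212. 275.]
```

Triangulation with collar centres: shaft top z = 0.100, so the collar is at 0.064. The contact happened at underside z ≈ 0.064, so the hub is home. Now compute the circle for winding about (0.5424, 0.0364).

```bash
cat > circ.py <<'E'
import numpy as np,sys
def rows(a0,step,n,r=90.,p0=None):
    c=lambda a:r*np.array([np.cos(np.radians(a)),np.sin(np.radians(a))])
    p=c(a0) if p0 is None else np.array(p0,float)
    out=[]
    for i in range(1,n+1):
        d=np.round((c(a0-step*i)-p)*2)/2; p=p+d; out.append(f"{d[0]:g} {d[1]:g} 0 0 0 0")
    for i in range(0,n,8):print(";".join(out[i:i+8]))
    print(p)
E
python3 -c "
from circ import *
rows(-39.6,12.5,32,90,(69.8,-57.6))"
python3 - <<'E'
from h import *
im=np.load("pics/top0.npy");hsv=cv2.cvtColor(im,cv2.COLOR_RGB2HSV);T=par("top")
for n,lo,hi in(("orange",(5,150,120),(16,255,255)),("green",(50,100,60),(80,255,255))):
    m=cv2.inRange(hsv,lo,hi)
    for k in cv2.findContours(m,0,1)[0]:
        M=cv2.moments(k)
        if M["m00"]>4:
            c=(M["m10"]/M["m00"],M["m01"]/M["m00"])
            if 245<c[0]<300 and 110<c[1]<180: print(n,c,M["m00"],onz(T,c,.04))
E
```

```text
-14.5 -13.5 0 0 0 0;-16.5 -10 0 0 0 0;-18.5 -6.5 0 0 0 0;-19.5 -2.5 0 0 0 0;-19.5 2 0 0 0 0;-19 6.5 0 0 0 0;-16.5 10 0 0 0 0;-14.5 13.5 0 0 0 0
-11 16 0 0 0 0;-7 18 0 0 0 0;-3 19.5 0 0 0 0;1 19.5 0 0 0 0;5.5 19 0 0 0 0;9 17 0 0 0 0;13 15 0 0 0 0;15.5 11.5 0 0 0 0
18 8 0 0 0 0;19 4 0 0 0 0;20 -0 0 0 0 0;19 -4.5 0 0 0 0;17.5 -8.5 0 0 0 0;15.5 -12.5 0 0 0 0;12.5 -15 0 0 0 0;8.5 -17.5 0 0 0 0
5 -19 0 0 0 0;0.5 -19.5 0 0 0 0;-4 -19.5 0 0 0 0;-7.5 -18 0 0 0 0;-11.5 -15.5 0 0 0 0;-14.5 -13.5 0 0 0 0;-17.5 -9.5 0 0 0 0;-18.5 -5.5 0 0 0 0
[ 16.3 -88.6]
orange (266.9130434782609, 166.55797101449275) 23.0 [0.6156618  0.10805293 0.04      ]
green (257.9003436426117, 140.13058419243987) 48.5 [0.69329468 0.13267071 0.04      ]
```

Call:
arm_command(series="-14.5 -13.5 4 0 0 0;-16.5 -10 0 0 0 0;-18.5 -6.5 0 0 0 0;-19.5 -2.5 0 0 0 0;-19.5 2 0 0 0 0;-19 6.5 0 0 0 0;-16.5 10 0 0 0 0;-14.5 13.5 0 0 0 0")

```text
time: 11.55
tcp_pos: [0.4751, -0.0262, 0.1301]
orientation: [0.005, 0.901, 0.434, -0.0]
force: [-6.4, -12.6, 13.5]
finger_gap: 0.0254
```

```bash
cat > chk.py <<'E'
from h import *
s=telemetry.get_state();t=s["tcp_pos"];print(t,s["force"],s["wrist_torque"],s["finger_gap"])
d=t[:2]-np.array([.5424,.0364]);print("r",np.hypot(*d),"ang",np.degrees(np.arctan2(d[1],d[0])))
y=R.from_quat(s["orientation"],scalar_first=True).as_matrix();print("tilt",y[:,2])
for n,box in(("top",(235,95,300,190)),("side",(285,145,370,200))):
    T,im=snap(n,f"{n}_{s['time']:.2f}.png");hsv=cv2.cvtColor(im,cv2.COLOR_RGB2HSV)
    for c_,lo,hi in(("orange",(5,150,120),(16,255,255)),("green",(50,100,60),(80,255,255)),("blue",(105,150,60),(125,255,255))):
        for k in cv2.findContours(cv2.inRange(hsv,lo,hi),0,1)[0]:
            M=cv2.moments(k)
            if M["m00"]>4:
                c=(M["m10"]/M["m00"],M["m01"]/M["m00"])
                if box[0]<c[0]<box[2] and box[1]<c[1]<box[3]+15: print(n,c_,np.round(c,1),M["m00"],onz(T,c,.04).round(4)[:2])
E
python3 chk.py
```

```text
[ 0.47511669 -0.02618115  0.13014556] [ -6.3988324  -12.60012973  13.51567348] [-2.04208276  1.07492667 -0.09437165] 0.025368893987161845
r 0.09188821639915115 ang -137.0736730502262
tilt [ 0.00374604 -0.00967022 -0.99994623]
top orange [267.3 160.8] 10.0 [0.6322 0.1067]
top green [257.9 140.1] 48.5 [0.6933 0.1327]
top blue [292.2 179.6] 16.5 [0.5767 0.0371]
top blue [272.6 119.6] 64.5 [0.7532 0.0898]
side orange [294.5 210.7] 189.5 [0.5253 0.0448]
side green [323.3 165.4] 34.0 [0.6896 0.133 ]
side blue [348.8 168.2] 95.5 [0.7432 0.0836]
```

The shaft follows (pointer moved about 17 mm). There is about 13 N outward radial force, so I shift the circle by about (−2, −2) and go on.

Call:
arm_command(series="-12 15 0 0 0 0;-8 17 0 0 0 0;-3 19.5 0 0 0 0;1 19.5 0 0 0 0;5.5 19 0 0 0 0;9 17 0 0 0 0;13 15 0 0 0 0;15.5 11.5 0 0 0 0")

```text
time: 12.65
tcp_pos: [0.4953, 0.1134, 0.1294]
orientation: [-0.001, 0.901, 0.435, 0.0]
force: [-6.0, 1.8, 13.8]
finger_gap: 0.0253
```

```bash
python3 chk.py
```

```text
[0.49528227 0.11343286 0.12942667] [-5.98253383  1.84222468 13.76605181] [-0.22852354  1.11424769 -0.01876928] 0.02533532448240992
r 0.09030029287454498 ang 121.45235675509069
tilt [ 3.41350940e-04  1.56531611e-03 -9.99998717e-01]
top orange [264.9 155.1] 12.5 [0.6491 0.1134]
top green [257.9 140.1] 48.5 [0.6933 0.1327]
top blue [299.3 186.9] 53.0 [0.5554 0.0175]
top blue [272.7 119.6] 65.5 [0.7533 0.0893]
side orange [314.7 174.9] 14.5 [0.6464 0.1171]
side green [323.3 165.4] 34.0 [0.6896 0.133 ]
side blue [301.5 197.6] 375.0 [0.5668 0.0708]
side blue [348.8 168.2] 93.0 [0.7431 0.0835]
```

Call:
arm_command(series="18 8 0 0 0 0;19 4 0 0 0 0;20 0 0 0 0 0;19 -4.5 0 0 0 0;17.5 -8.5 0 0 0 0;15.5 -12.5 0 0 0 0;12.5 -15 0 0 0 0;8.5 -17.5 0 0 0 0")

```text
time: 13.75
tcp_pos: [0.626, 0.0666, 0.1291]
orientation: [-0.001, 0.901, 0.435, 0.001]
force: [-3.3, 3.4, 8.2]
finger_gap: 0.0251
```

Call:
arm_command(series="5 -19 0 0 0 0;0.5 -19.5 0 0 0 0;-4 -19.5 0 0 0 0;-7.5 -18 0 0 0 0;-11.5 -15.5 0 0 0 0;-14.5 -13.5 0 0 0 0;-17.5 -9.5 0 0 0 0;-18.5 -5.5 0 0 0 0")

```text
time: 14.75
tcp_pos: [0.5593, -0.0539, 0.1294]
orientation: [0.001, 0.901, 0.434, 0.004]
force: [3.6, 4.2, 6.0]
finger_gap: 0.0256
```

```bash
python3 chk.py
```

```text
[ 0.55929359 -0.05392124  0.12937476] [3.62044117 4.24744582 5.98473632] [ 1.22640857 -0.53841415 -0.04566407] 0.025582071489082626
r 0.0918875365637536 ang -79.40586788726574
tilt [ 0.0073829   0.00137925 -0.99997179]
top orange [264.7 143. ] 6.5 [0.6846 0.1134]
top green [257.7 139.4] 37.5 [0.6954 0.1333]
top blue [287.7 182. ] 5.5 [0.5699 0.05  ]
top blue [272.5 119.6] 66.5 [0.7532 0.0899]
side orange [331.6 203.2] 184.5 [0.6217 0.0102]
side blue [299.8 200.8] 199.5 [0.5566 0.0642]
```

Projected on the slide axis, the pointer has gone from 0.9 to about 7.7 rad (hand turned 400°). About 1.3 rad to go: six more 12.5° steps.

Call:
arm_command(series="-19.5 -1.5 0 0 0 0;-19.5 3 0 0 0 0;-18.5 7 0 0 0 0;-16.5 11 0 0 0 0;-13.5 14 0 0 0 0;-10.5 16.5 0 0 0 0;0 0 0 0 0 0;0 0 0 0 0 0")

```text
time: 15.85
tcp_pos: [0.4595, -0.0052, 0.1292]
orientation: [0.001, 0.901, 0.435, 0.0]
force: [-8.1, -2.2, 13.4]
finger_gap: 0.0251
```

```bash
python3 chk.py
python3 - <<'E'
import cv2,glob,os,numpy as np
t=max(glob.glob("pics/top_*"),key=os.path.getmtime);s=max(glob.glob("pics/side_*"),key=os.path.getmtime)
r=lambda q:cv2.resize(q,(390,390),interpolation=2)
cv2.imwrite("pics/c6.png",np.hstack([r(cv2.imread(t)[105:205,230:330]),r(cv2.imread(s)[135:235,270:370])]))
E
```

```text
[ 0.45954382 -0.00518092  0.12924344] [-8.0654552  -2.22423223 13.44620272] [-0.27364504  1.04789685  0.08463826] 0.025094571972813423
r 0.09270447106539814 ang -153.35046513232618
tilt [ 0.00158608 -0.00238958 -0.99999589]
top orange [263.6 138.7] 4.5 [0.6973 0.1163]
top green [258.5 143. ] 6.0 [0.6848 0.1311]
top green [257.1 137.2] 4.5 [0.702  0.1349]
top blue [272.5 119.6] 64.5 [0.7531 0.0898]
side orange [324.8 165.6] 8.5 [0.6925 0.1299]
side blue [305.6 202.9] 77.5 [0.565  0.0498]
side blue [309.5 189.6] 11.0 [0.6016 0.0816]
side blue [348.8 168.1] 96.5 [0.7435 0.0839]
```

View pics/c6.png

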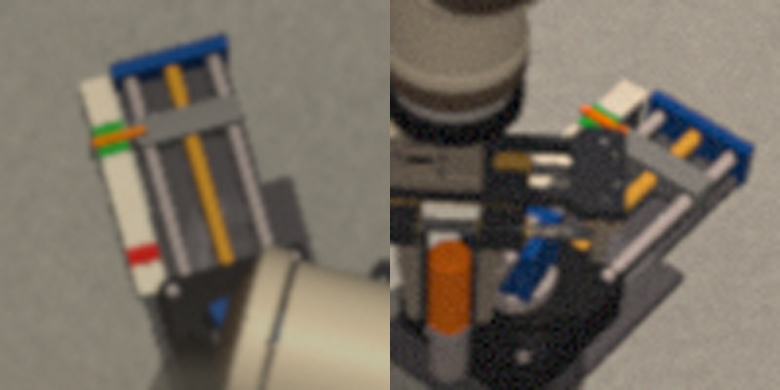

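The pointer stands mid-green in both views. Ease the preload, open, and go straight up.

Call:
arm_command(series="-1 0 1.5 0 0 0;0 0 0.5 0 0 0;0 0 0 0 0 0;0 0 0 0 0 0;0 0 0 0 0 0;0 0 0 0 0 0;0 0 0 0 0 0;0 0 0 0 0 0")

```text
time: 16.95
tcp_pos: [0.459, -0.0046, 0.1294]
orientation: [0.001, 0.901, 0.434, 0.001]
force: [2.9, -2.5, 5.4]
finger_gap: 0.025
```

Call:
arm_command(series="0 0 0 0 0 0;0 0 0 0 0 0;0 0 0 0 0 0;0 0 0 0 0 0;0 0 0 0 0 0;0 0 0 0 0 0;0 0 0 0 0 0;0 0 0 0 0 0", grip=1)

```text
time: 17.95
tcp_pos: [0.4579, -0.0043, 0.1286]
orientation: [0.0, 0.901, 0.434, 0.0]
force: [1.2, -1.0, 0.1]
finger_gap: 0.0918
```

Call:
arm_command(series="0 0 10 0 0 0;0 0 20 0 0 0;0 0 30 0 0 0;0 0 30 0 0 0;0 0 30 0 0 0;-20 -20 20 0 0 0;-25 -30 0 0 0 0;-25 -30 0 0 0 0")

```text
time: 18.95
tcp_pos: [0.3874, -0.085, 0.2698]
orientation: [0.001, 0.901, 0.435, 0.0]
force: [-0.6, -0.3, 0.7]
finger_gap: 0.0916
```

Call:
arm_command(series="-20 -40 0 0 0 0;-20 -40 0 0 0 0;0 -40 0 0 0 0;0 -40 0 0 0 0;0 -40 0 0 0 0;0 -20 0 0 0 0;0 0 0 0 0 0;0 0 0 0 0 0")

```text
time: 19.95
tcp_pos: [0.3481, -0.3032, 0.2688]
orientation: [-0.0, 0.901, 0.435, 0.0]
force: [0.7, 0.7, 0.4]
finger_gap: 0.0919
```

```bash
python3 chk.py
python3 - <<'E'
import cv2,glob,os,numpy as np
t=max(glob.glob("pics/top_*"),key=os.path.getmtime);s=max(glob.glob("pics/side_*"),key=os.path.getmtime)
r=lambda q:cv2.resize(q,(390,390),interpolation=2)
cv2.imwrite("pics/c7.png",np.hstack([r(cv2.imread(t)[105:235,220:350]),r(cv2.imread(s)[135:255,260:380])]))
E
```

```text
[ 0.34809831 -0.30318441  0.26875033] [0.71987333 0.68544184 0.4419835 ] [-0.09834039  0.14500649 -0.0246905 ] 0.09185175433995414
r 0.3912425338062153 ang -119.77710840593149
tilt [ 1.41639613e-04  5.06320469e-04 -9.99999862e-01]
top orange [264.  138.3] 7.0 [0.6985 0.1152]
top green [258.5 143. ] 6.0 [0.6848 0.1311]
top green [257.1 137.2] 4.5 [0.702  0.1349]
top blue [293.9 186. ] 211.0 [0.558  0.0327]
top blue [272.6 119.7] 66.5 [0.753  0.0897]
side orange [323.  164.7] 5.0 [0.6905 0.1357]
side green [321.5 166.8] 5.0 [0.6818 0.1315]
side blue [302.7 207.6] 21.5 [0.5491 0.0411]
```

View pics/c7.png

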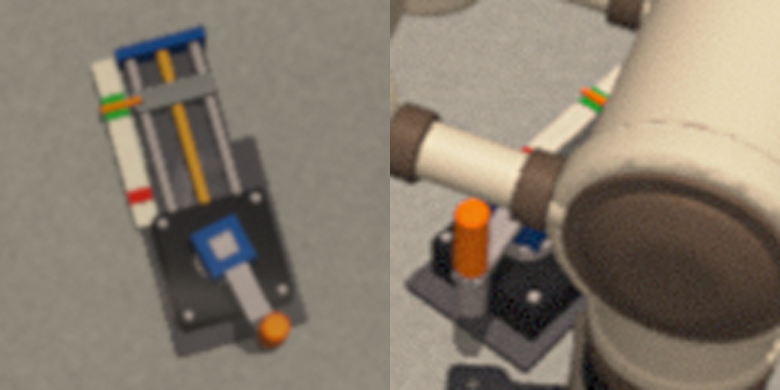

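The final view shows the crank seated on the shaft, the pointer inside the green field, and the arm clear. Handing in.

```bash
python3 -c "
from workcell import job
print(job.close_job())"
```

```text
the job is handed in; nothing more can be done
None
```

I fitted the crank with the orange grip and blue hub onto the drive shaft and wound it about 475° clockwise. I then let go and moved the arm away. The run took about 20 s of the 59 s allowed. The spare crank with the black grip and the red and yellow look-alikes were not touched.

**Pointer:** in the last top and side views, taken after release, the orange pointer stands within the green field, near its middle (about 9 rad).

**Hub seating:** I judged this from contact and position, not from a direct view under the hub. The downward contact came with the hub's underside at about 64 mm, matching the collar height I worked out from the camera views. The hand's height stayed within about 2 mm while I wound the crank.

**Checks that disagreed:**
- An early estimate of the shaft top from a rough side-view pixel read 75–78 mm. The views that included the collar gave 100 mm, and the contact height agreed with that.
- By eye, one side-view crop suggested the hub sat about 13 mm high. Projecting its edges with the calibration brought it within about 2 mm of seated.
- In the final side view the arm hid most of the hub, so I did not re-measure its height after release.
- While winding, sideways force on the hand reached about 14 N because the estimated turning centre was a few mm off. I corrected the path after the first quarter turn.

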